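# Feed one cup to the kiln batt with the handwheel pusher

### The arm

A 7-joint arm with a two-finger parallel gripper is mounted at the origin on the work surface. World frame = base frame: x ahead of the robot, y to its left, z up, the work surface at z = 0. Lengths are in m, angles in rad, forces in N, time in s.
With the tool pointing down it reaches from about 0.425 to 0.925 m from the base axis. Payload 6.8 kg.
Tool frame: the origin (TCP) lies midway between the tips of the shut fingers; the grasp point (between the pads) lies 19 mm behind it; z points along the fingers, y is the direction in which the jaws open and shut (so a half turn about z gives the same grasp; the last joint's range is limited). The gripper opens to 85 mm and grips with 20 to 120 N. Pads are 22 mm wide; open, the fingers measure 114 mm over their backs; the gripper's body (76 mm by 85 mm) begins 54 mm behind the grasp point. The pads swing forward as they close: fully open they stand 13 mm farther back than shut.
Start: joints at [1.222, 0.477, 0.022, 1.555, -0.011, 1.109, -0.083], TCP at [0.161, -0.656, 0.2] pointing down, gripper open.
Joint ranges: [-2.96, 2.96], [-0.34, 2.1], [-1.41, 1.46], [0.24, 2.44], [-1.37, 4.51], [0.17, 1.92], [-2.96, 2.96]. Speed limits (rad/s): [2.39, 2.39, 3.14, 3.14, 3.14, 3.14, 3.14].

### API

Orientations are given as a unit quaternion [w, x, y, z].
In Python, from station import * gives the robot as it stands. The module is installed in compiled form; this text tells all that it offers.
- The arm moves only by the tool jog_arm, never from a script. Its arguments are lists of equal length, an entry for each row: "dp": the shift along the tool's x, y, z in units of 25 mm (1.0 is 25 mm), a list of three; "angular": the turn, a rotation vector about the tool's x, y, z in units of 5 degrees (1.0 is 5 degrees), a list of three; "claw": the finger opening in mm, from 0 to 85.4. A call has exactly 5 rows; each row is the pose to reach, as a shift and turn from the pose commanded when the call began, along the tool's axes at that moment; what a row does not reach only later rows make up. A row lasts 1/10 s, in which the tool goes at most 50 mm and 8.59 degrees, less where a joint would pass 70% of its speed; a pose out of reach is approached as far as the arm can. A call with a gripper value outside its range is refused whole. The fingers move at their own pace and stop on an object; "grip_force" is the grip in N (left out, the last holds). Time passes only in rows, so rows that repeat a pose let the fingers close, or fill a call up. It gives the time, the measured TCP pose, the force and the opening at its end, in the units of the state.
- get_obs(): the state, without advancing time (a new reading comes with each control period).
- read_camera(name): name is "scene" or "top" or "wrist"; returns a dict with "pixels" (420x560x3 uint8, blue, green, red), "camera_matrix" (3x3 intrinsics, pixels), "rvec" (rotation vector, rad) and "tvec" (3), from world to camera coordinates, as OpenCV has them. Camera axes: x right, y down, z forward; pixel columns grow to the right and rows downward; lengths in m; the calibration is good to about 2 mm. A picture is of the moment at which its call begins. There is no depth.
- hand_in(): hands the job in, once; it reports no verdict.
The state is a dict: "t": time; "q": joint angles; "joint_vel": joint speeds; "joint_torque": joint torques, N m; "eef_pos": TCP position; "tool_rot": TCP orientation; "contact_force": force on the tool from outside, world axes, zero at the start; "torque": the same for the moment, N m; "gripper_width": opening from 0.0 (shut) to 1.0 (fully open).
Only numpy, scipy, OpenCV 4.12 (cv2) and the standard library are available. Lean on these libraries where they do the work, as an engineer would, in place of code of your own. Each camera call takes 0.05 s, during which the arm holds its last target.

### The job

Stand the small terracotta cup on the steel bed of the handwheel pusher, between the rails in front of the push plate. Then turn the handwheel clockwise (seen from above) by its wooden handle through its one full revolution, so that the plate pushes the cup out on to the pale batt and comes back, until the wheel comes up against its sprung end stop; lean on the stop with a firm but gentle push of about 8 N (above 15 N it may break) for a good second, then let go. Leave the cup standing on the batt and leave the other wares alone.

Things in the scene. Friction and masses are not known exactly. Their poses are not given: they have to be found in the camera images.
- cup_mid (a point): centre (half-way up) of the terracotta cup: plain, round, open, 75 mm tall, 54 mm across at the rim, 160 g, standing upright on the table
- press: the pusher, fixed to the table: a green housing (140 x 160 x 92 mm) under a dark handwheel. Origin on the table under the wheel's axis. Seen with its z up, a straight steel bed 12 mm high runs from the housing along its own -y, with two rails 24 mm high, 66 mm apart, over y = -95 to -195 mm; then a pale kiln batt 11 mm high, 160 mm wide, over y = -205 to -325 mm. The wheel pushes the plate along -y
- bay (a point): point on top of the bed (12 mm above the table), midway between the rails, where the middle of the cup's foot should stand: 40 mm in front of the push plate at home, 160 mm from the wheel's axis (up to 30 mm further from the plate will do)
- plate_face (a point): centre of the push plate's front face (58 mm wide, 42 mm tall, 15 to 57 mm above the table)
- pusher (a joint): how far the push plate is out, m: 0 home, 0.09 at half a revolution of the wheel, 0 again after a full one (a light spring pulls it home)
- wheel (a joint): turn of the handwheel, rad, clockwise from above from its start at 0; it does not go below 0. Turning takes about 1 to 3 N at the handle. The sprung end stop is met somewhere between 0.18 rad before and 0.18 rad past the full turn (6.28); from there the wheel gives 2 to 3 N per mm of handle travel. The stop is a sprung lug inside the housing (stop_lug) which a geared lug (gear) meets: 1 N at the handle, beyond the friction of about 1.5 N, puts about 1.75 N between the lugs
- hub (a point): centre of the handwheel's upper face, on its vertical axis, 114 mm above the table; the wheel is 188 mm across and 14 mm thick
- handle (a point): centre of the wheel's upright wooden handle: a round sleeve 26 mm across and 56 mm tall (121 to 177 mm above the table, centre at 149 mm), 70 mm from the wheel's axis, free to spin on its pin, so that it can be held without turning the hand. At the start it stands on the press's +y side
- bowl: bystander: terracotta bowl 94 mm across, 45 mm tall; origin at the centre of its underside
- vase: bystander: white narrow-necked vase 68 mm across, 92 mm tall; origin at the centre of its underside
- jar: bystander: lidded jar 70 mm across, 100 mm tall; origin at the centre of its underside
Not all that is in view belongs to the job. What is shaped like the part that bears cup_mid but purple is not meant.

How it is judged:
On the way, in this order (a step that is already met when the one before it is completed fails the run):
1. the cup stands on the bed in front of the push plate, let go, the wheel not yet turned (x of cup_mid in the frame of bay between -0.012 and 0.012 m and y of cup_mid in the frame of bay between -0.03 and 0.013 m and z of cup_mid in the frame of bay below 0.043 m and angle between cup_mid's own z axis and vertical below 0.1 rad and contact force between the fingers and anything else below 0.1 N and value of joint wheel below 0.15 rad), for 0.2 s.
2. the wheel at half a revolution, the plate out and the cup pushed on to the batt (value of joint wheel above 2.9 rad and value of joint pusher above 0.084 m and y of cup_mid in the frame of press below -0.225 m).
3. the wheel leaned on its end stop with about 5 to 12 N at the handle (felt as 5.5 to 19 N between the lugs of the stop inside the housing) (value of joint wheel above 6.06 rad and contact force between gear_c0 and stop_lug_c0 between 5.5 and 19 N), for 0.8 s.
At the end, for the whole second after the job is handed in: The cup stands upright on the batt (its middle 225 to 310 mm from the wheel's axis, within 60 mm of the press's centre line), the push plate is home within 4 mm, the wheel rests at its end stop (6.06 to 6.58 rad), and the bystanders stand where they stood (value of joint wheel between 6.06 and 6.58 rad and value of joint pusher below 0.004 m and y of cup_mid in the frame of press between -0.31 and -0.225 m and x of cup_mid in the frame of press between -0.06 and 0.06 m and z of cup_mid in the frame of press below 0.056 m and angle between cup_mid's own z axis and vertical below 0.1 rad and distance of each of bowl, vase, jar from where it was at the start of the episode below 0.03 m); the robot touches nothing.
It fails at once if the end stop is forced with about 16 N or more at the handle (26 N between the lugs of the stop) (contact force between gear_c0 and stop_lug_c0 above 26 N).
It fails at once if the bowl moved more than 30 mm or tipped (distance of bowl from where it was at the start of the episode above 0.03 m or angle between bowl's own z axis and vertical above 0.35 rad).
It fails at once if the vase moved more than 30 mm or tipped (distance of vase from where it was at the start of the episode above 0.03 m or angle between vase's own z axis and vertical above 0.35 rad).
It fails at once if the jar moved more than 30 mm or tipped (distance of jar from where it was at the start of the episode above 0.03 m or angle between jar's own z axis and vertical above 0.35 rad).
It fails at once if the cup tipped over (angle between cup_mid's own z axis and vertical above 0.7 rad).
It also fails if it takes over 72 s, if anything falls off the work surface, if the arm or the gripper's body presses on something with over 40 N, if the wrist force passes 120 N, or if a joint passes its speed limit or range.

## Working session

There is one attempt and no reset: what is moved stays moved. The work goes in short steps, Python scripts to look and compute and a tool call to move; the robot and the scene stay as the last step left them, time stands still between calls to the robot, and variables do not carry over. Pictures are saved under pics/ and viewed, and the job is handed in when it is done.

Besides the shell and the picture viewer there is one more tool, called after "Request:" as a command line: name --argument value ..., lists and objects as JSON in quotes. jog_arm: Moves the arm, as the interface text tells. Its arguments: {"type":"object","properties":{"dp":{"type":"array","items":{"type":"array","items":{"type":"number"}}},"angular":{"type":"array","items":{"type":"array","items":{"type":"number"}}},"claw":{"type":"array","items":{"type":"number"}},"grip_force":{"type":"number"}},"required":["dp","angular","claw"]}

```bash
mkdir -p pics; python3 - <<'E'
from station import *
import cv2
print(get_obs())
for n in ("scene","top","wrist"):
    r=read_camera(n); cv2.imwrite(f"pics/{n}0.png",r["pixels"]); print(n,r["camera_matrix"].tolist(),r["rvec"],r["tvec"])
E
```

```text
{'t': 0.0, 'q': array([ 1.22189416,  0.47781324,  0.02237226,  1.55643825, -0.01148652,
        1.10930965, -0.0830724 ]), 'joint_vel': array([-3.95261363e-04,  1.93554011e-05, -8.48228183e-05, -1.15921010e-03,
        2.14025894e-03, -8.09281054e-04, -1.12236752e-03]), 'joint_torque': array([-6.51909286e-04, -5.96455657e+01,  1.60781264e+00, -2.81200057e+01,
        1.24617299e-02,  9.37139470e-03, -7.09474591e-06]), 'eef_pos': array([ 0.16077832, -0.65490717,  0.19882318]), 'tool_rot': array([-8.99788366e-04,  9.92758533e-01,  1.20123476e-01, -1.91530438e-04]), 'contact_force': array([ 0.2389722 , -0.39565599,  0.51735597]), 'torque': array([-0.04415128,  0.03175923, -0.0129838 ]), 'gripper_width': 1.0004850458264296}
scene [[496.8816000851795, 0.0, 280.6875207583215], [0.0, 496.8816000851795, 208.79579002865177], [0.0, 0.0, 1.0]] [ 0.6511157   2.47811314 -1.39105779] [ 0.37671857 -0.02760252  1.77922669]
top [[390.4629293573121, 0.0, 280.1730401287535], [0.0, 390.4629293573121, 204.95728692604598], [0.0, 0.0, 1.0]] [ 2.14138288 -2.20320136  0.04562602] [0.05412488 0.46726638 1.13586094]
wrist [[319.18016079055565, 0.0, 278.5220161418806], [0.0, 319.18016079055565, 208.58910845601343], [0.0, 0.0, 1.0]] [-2.30094828  1.80598554  0.2411076 ] [-0.67534442 -0.03286874  0.37889949]
```

View pics/scene0.png

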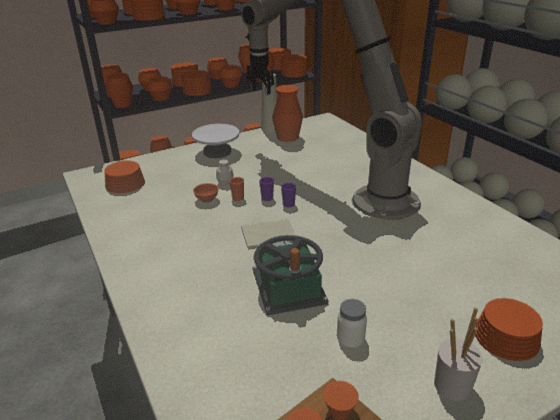

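View pics/top0.png

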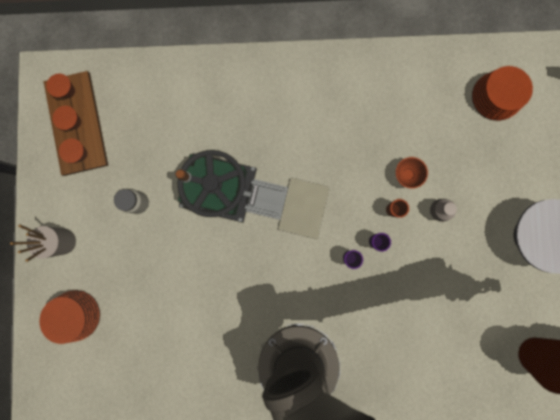

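View pics/wrist0.png

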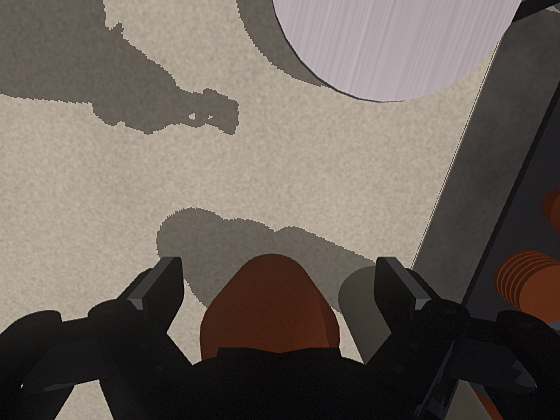

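```bash
python3 - <<'E'
import cv2
a=cv2.imread("pics/top0.png")
cv2.imwrite("pics/topA.png",cv2.resize(a[140:250,160:340],None,fx=4.4,fy=4.4,interpolation=cv2.INTER_CUBIC))
cv2.imwrite("pics/topB.png",cv2.resize(a[140:280,330:470],None,fx=4.2,fy=4.2,interpolation=cv2.INTER_CUBIC))
a=cv2.imread("pics/scene0.png")
cv2.imwrite("pics/sceneA.png",cv2.resize(a[150:320,180:370],None,fx=3.5,fy=3.5,interpolation=cv2.INTER_CUBIC))
E
```

```text
(no output)
```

View pics/topA.png

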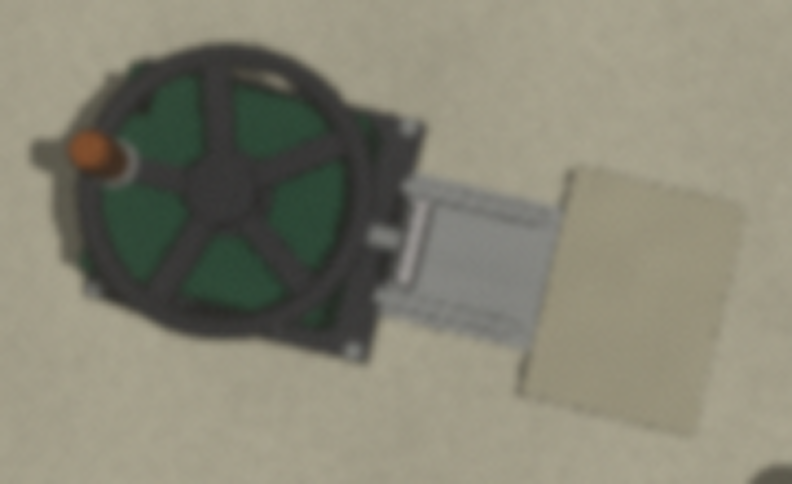

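View pics/topB.png

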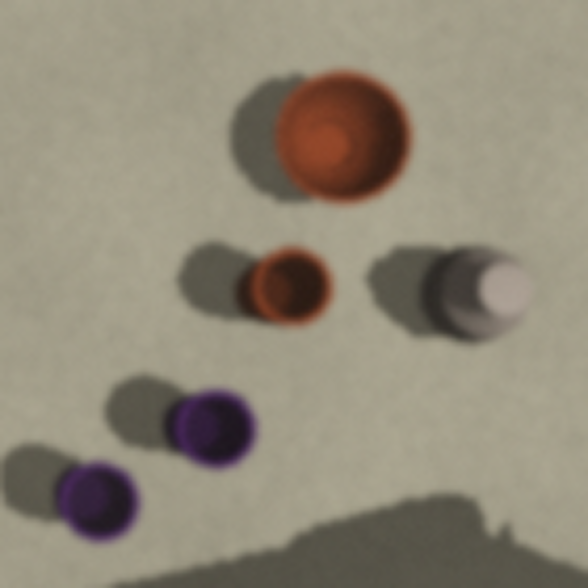

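View pics/sceneA.png

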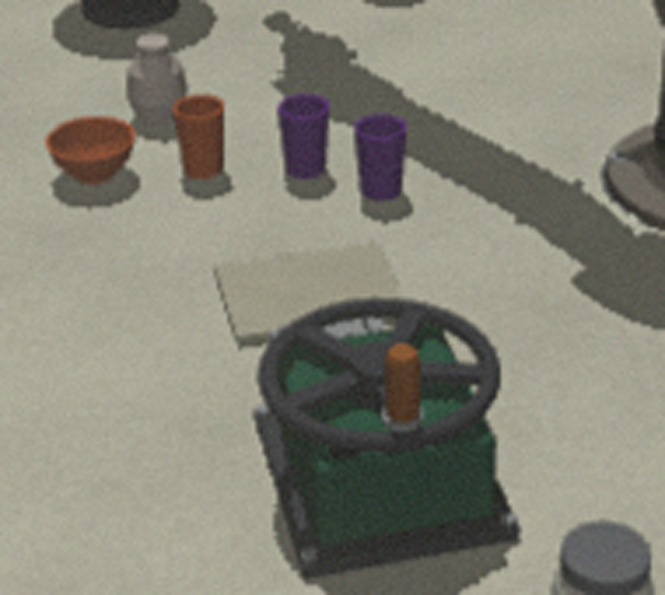

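```bash
cat > h.py <<'E'
import numpy as np, cv2
from station import *
from scipy.spatial.transform import Rotation as R
from scipy.optimize import least_squares
def unproj(r,uv,z):
    Rm=cv2.Rodrigues(np.array(r["rvec"]))[0]; t=np.array(r["tvec"]).ravel()
    K=np.array(r["camera_matrix"]); c=-Rm.T@t
    d=Rm.T@np.linalg.inv(K)@np.array([uv[0],uv[1],1.])
    return c+d*(z-c[2])/d[2]
def proj(r,P):
    return cv2.projectPoints(np.atleast_2d(np.array(P,float)),np.array(r["rvec"]),np.array(r["tvec"]),np.array(r["camera_matrix"]),None)[0][:,0]
E
python3 - <<'E'
from h import *
r=read_camera("top"); s=read_camera("scene")
A=lambda x,y:((x+.5)/4.4-.5+160,(y+.5)/4.4-.5+140)
B=lambda x,y:((x+.5)/4.2-.5+330,(y+.5)/4.2-.5+140)
S=lambda x,y:((x+.5)/3.5-.5+180,(y+.5)/3.5-.5+150)
for n,p,z in [("hub",A(221,187),.114),("handle",A(88,150),.177),("b1",A(577,163),.011),("b2",A(745,210),.011),("b3",A(695,436),.011),("b4",A(520,396),.011),("cup",B(291,286),.075),("bowl",B(343,136),.045),("vase",B(505,290),.092),("pur",B(218,429),.075),("plate",A(418,245),.057)]:
    print(n,unproj(r,p,z).round(4))
obs=[((0,0,.114),A(221,187)),((0,.07,.177),A(88,150)),((.08,-.205,.011),A(577,163)),((.08,-.325,.011),A(745,210)),((-.08,-.325,.011),A(695,436)),((-.08,-.205,.011),A(520,396))]
obs2=[((0,.07,.177),S(403,348)),((0,0,.114),S(380,366)),((.08,-.325,.011),S(215,266)),((.08,-.205,.011),S(240,345)),((-.08,-.325,.011),S(374,243))]
def tf(v,p): 
    c,si=np.cos(v[2]),np.sin(v[2]); return [v[0]+c*p[0]-si*p[1],v[1]+si*p[0]+c*p[1],p[2]]
f=lambda v:np.concatenate([(proj(r,[tf(v,p) for p,_ in obs])-[u for _,u in obs]).ravel(),(proj(s,[tf(v,p) for p,_ in obs2])-[u for _,u in obs2]).ravel()])
h=unproj(r,obs[0][1],.114)
o=least_squares(f,[h[0],h[1],-.2],loss='soft_l1'); print(o.x,f(o.x).reshape(-1,2).round(1).tolist())
for p in [(0,-.16,.012),(0,.07,.149),(0,-.12,.057)]: print(p,np.round(tf(o.x,p),4))
for n,p,z in [("cup",S(200,105),.075),("bowl",S(91,133),.045),("vase",S(152,41),.092)]: print(n,unproj(s,p,z).round(4))
E
```

```text
hub [0.5299 0.2284 0.114 ]
handle [0.5456 0.2932 0.177 ]
b1 [0.5526 0.0071 0.011 ]
b2 [ 0.5171 -0.1051  0.011 ]
b3 [ 0.3663 -0.0663  0.011 ]
b4 [0.3962 0.05   0.011 ]
cup [ 0.4472 -0.2903  0.075 ]
bowl [ 0.5503 -0.3388  0.045 ]
vase [ 0.4396 -0.4231  0.092 ]
pur [ 0.3543 -0.2381  0.075 ]
plate [0.4956 0.1121 0.057 ]
[ 0.5287504   0.22745844 -0.26528991] [[0.3, 0.4], [-0.7, -0.5], [-0.5, 0.2], [0.6, -1.2], [-0.4, -0.0], [-0.2, -0.5], [0.3, 0.3], [0.2, -0.9], [-0.0, -0.5], [-0.7, -2.5], [1.4, -0.9]]
(0, -0.16, 0.012) [0.4868 0.0731 0.012 ]
(0, 0.07, 0.149) [0.5471 0.295  0.149 ]
(0, -0.12, 0.057) [0.4973 0.1117 0.057 ]
cup [ 0.4465 -0.2936  0.075 ]
bowl [ 0.5475 -0.3479  0.045 ]
vase [ 0.4428 -0.4234  0.092 ]
```

```bash
cat >> h.py <<'E'
PX=np.array([.52875,.22746]);PY=-.26529
def press(x,y,z): c,s=np.cos(PY),np.sin(PY); return np.array([PX[0]+c*x-s*y,PX[1]+s*x+c*y,z])
def go(target,jaw=None):
    "target TCP world, jaw angle deg (world dir of tool y); prints dp, angular"
    o=get_obs(); q=o["tool_rot"]; M=R.from_quat([q[1],q[2],q[3],q[0]])
    if jaw is None: ang=np.zeros(3)
    else:
        a=np.radians(jaw); y=np.array([np.cos(a),np.sin(a),0]); z=np.array([0,0,-1.]); x=np.cross(y,z)
        ang=np.degrees((M.inv()*R.from_matrix(np.c_[x,y,z])).as_rotvec())/5
    d=M.inv().apply(np.array(target)-o["eef_pos"])/.025
    ya=M.as_matrix()[:,1]
    print("t",round(o["t"],2),"pos",o["eef_pos"].round(4),"jaw",np.degrees(np.arctan2(ya[1],ya[0])).round(1),"F",o["contact_force"].round(2),"w",round(o["gripper_width"]*85.4,1),"dp",d.round(2),"ang",ang.round(2))
E
python3 -c "
from h import *
go([.447,-.291,.2],-76)"
```

```text
t 0.25 pos [ 0.1609 -0.6553  0.1994] jaw -76.2 F [-0.19 -0.86 -0.39] w 85.3 dp [ 14.59 -11.42  -0.02] ang [-0.01  0.   -0.04]
```

Request:
jog_arm --dp '[[1.5,-1.17,0],[3,-2.35,0],[4.5,-3.5,0],[6,-4.7,0],[7.5,-5.87,0]]' --angular '[[0,0,0],[0,0,0],[0,0,0],[0,0,0],[0,0,0]]' --claw '[85,85,85,85,85]' --grip_force 30

```text
t: 0.75
eef_pos: [0.309, -0.4666, 0.1999]
tool_rot: [0.0, 0.993, 0.12, 0.0]
contact_force: [-0.3, 0.3, 0.1]
gripper_width: 0.993
```

Request:
jog_arm --dp '[[1.5,-1.17,0],[3,-2.35,0],[4.5,-3.5,0],[6,-4.7,0],[7,-5.5,0]]' --angular '[[0,0,0],[0,0,0],[0,0,0],[0,0,0],[0,0,0]]' --claw '[85,85,85,85,85]'

```text
t: 1.25
eef_pos: [0.4474, -0.2896, 0.2001]
tool_rot: [-0.0, 0.993, 0.122, 0.001]
contact_force: [0.5, -0.3, -0.4]
gripper_width: 0.995
```

```bash
python3 -c "
from h import *
go([.447,-.291,.2],-76)
r=read_camera('wrist');cv2.imwrite('pics/w1.png',r['pixels'])
print(proj(r,[[.447,-.291,.075],[.447,-.291,0]]))
go([.447,-.291,.1],-76)
"
```

```text
t 1.25 pos [ 0.4474 -0.2896  0.2001] jaw -76.0 F [ 0.51 -0.32 -0.42] w 85.0 dp [-0.03  0.05  0.  ] ang [-0.   -0.01 -0.  ]
[[278.64681503 194.83864245]
 [278.61970264 181.0794364 ]]
t 1.3 pos [ 0.4507 -0.285   0.2001] jaw -75.7 F [2.57 3.61 0.4 ] w 85.2 dp [-0.22  0.2   4.  ] ang [-0.02 -0.04  0.07]
```

View pics/w1.png

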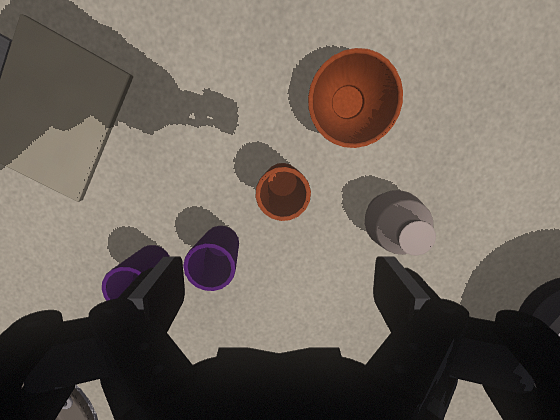

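```bash
python3 -c "
from h import *
r=read_camera('wrist');cv2.imwrite('pics/w2.png',r['pixels'])
b=r['pixels'].astype(int); 
m=((b[...,2]-b[...,0]>35)&(b[...,2]>100)).astype('uint8'); m[:, :240]=0;m[:, 330:]=0;m[:150]=0;m[240:]=0
ys,xs=np.nonzero(m); 
(e)=cv2.minEnclosingCircle(np.c_[xs,ys].astype(np.float32)); print(e, xs.min(),xs.max(),ys.min(),ys.max())
print(unproj(r,e[0],.075))
go([.447,-.291,.1],-76)
"
```

```text
((286.5, 198.5), 27.72193145751953) 259 314 172 225
[ 0.44894067 -0.29444231  0.075     ]
t 1.35 pos [ 0.4488 -0.2878  0.2   ] jaw -75.7 F [0.96 0.2  0.59] w 85.0 dp [-0.11  0.11  4.  ] ang [-0.01 -0.03  0.06]
```

View pics/w2.png

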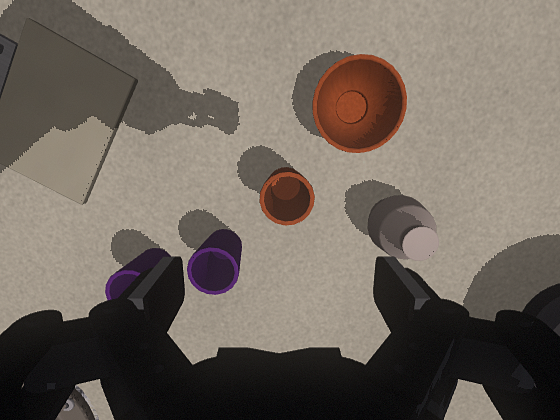

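Request:
jog_arm --dp '[[-0.05,0.1,1.2],[-0.08,0.19,2.6],[-0.08,0.19,4],[-0.08,0.19,5.2],[-0.08,0.19,6]]' --angular '[[0,0,0],[0,0,0],[0,0,0],[0,0,0],[0,0,0]]' --claw '[85,85,85,85,85]'

```text
t: 1.85
eef_pos: [0.4427, -0.2985, 0.0476]
tool_rot: [-0.001, 0.993, 0.12, -0.001]
contact_force: [-0.8, -0.1, -0.1]
gripper_width: 1.0
```

```bash
python3 -c "
from h import *
go([.448,-.293,.034])
r=read_camera('wrist');cv2.imwrite('pics/w3.png',r['pixels'])
go([.448,-.293,.034])
"
```

```text
t 1.85 pos [ 0.4427 -0.2985  0.0476] jaw -76.3 F [-0.78 -0.05 -0.11] w 85.4 dp [ 0.26 -0.16  0.55] ang [0. 0. 0.]
t 1.9 pos [ 0.4412 -0.2976  0.0453] jaw -76.3 F [-0.98  0.48 -1.56] w 85.0 dp [ 0.31 -0.11  0.45] ang [0. 0. 0.]
```

View pics/w3.png

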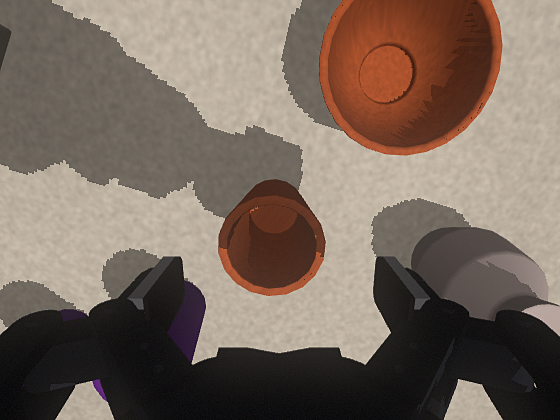

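Request:
jog_arm --dp '[[0.15,-0.06,0.2],[0.25,-0.1,0.4],[0.25,-0.1,0.45],[0.25,-0.1,0.45],[0.25,-0.1,0.45]]' --angular '[[0,0,0],[0,0,0],[0,0,0],[0,0,0],[0,0,0]]' --claw '[85,85,85,85,85]'

```text
t: 2.4
eef_pos: [0.4503, -0.2945, 0.0393]
tool_rot: [0.0, 0.993, 0.12, 0.0]
contact_force: [0.5, -0.2, 0.1]
gripper_width: 0.991
```

```bash
python3 -c "
from h import *
go([.448,-.293,.034])
"
```

```text
t 2.4 pos [ 0.4503 -0.2945  0.0393] jaw -76.2 F [ 0.47 -0.2   0.06] w 84.7 dp [-0.08 -0.08  0.21] ang [0. 0. 0.]
```

Request:
jog_arm --dp '[[-0.06,-0.05,0.16],[-0.06,-0.05,0.16],[-0.06,-0.05,0.16],[-0.06,-0.05,0.16],[-0.06,-0.05,0.16]]' --angular '[[0,0,0],[0,0,0],[0,0,0],[0,0,0],[0,0,0]]' --claw '[85,60,40,40,40]'

```text
t: 2.9
eef_pos: [0.4482, -0.2935, 0.0349]
tool_rot: [0.0, 0.993, 0.12, 0.0]
contact_force: [-2.2, 0.8, 4.2]
gripper_width: 0.598
```

Request:
jog_arm --dp '[[0,0,0],[0,0,0],[0,0,0],[0,0,0],[0,0,0]]' --angular '[[0,0,0],[0,0,0],[0,0,0],[0,0,0],[0,0,0]]' --claw '[40,40,40,40,40]'

```text
t: 3.4
eef_pos: [0.4482, -0.2936, 0.0349]
tool_rot: [0.0, 0.993, 0.12, 0.0]
contact_force: [-1.3, 0.8, 6.2]
gripper_width: 0.597
```

```bash
python3 -c "
from h import *
go([.448,-.293,.15])
print(press(0,-.168,.15))
"
```

```text
t 3.4 pos [ 0.4482 -0.2936  0.0349] jaw -76.2 F [-1.33  0.85  6.16] w 51.0 dp [-0.   -0.02 -4.6 ] ang [0. 0. 0.]
[0.48470223 0.06533723 0.15      ]
```

Request:
jog_arm --dp '[[0,0,-0.6],[0,0,-1.5],[0,0,-2.6],[0,0,-3.8],[0,0,-4.6]]' --angular '[[0,0,0],[0,0,0],[0,0,0],[0,0,0],[0,0,0]]' --claw '[40,40,40,40,40]'

```text
t: 3.9
eef_pos: [0.4485, -0.2935, 0.151]
tool_rot: [0.0, 0.993, 0.12, 0.001]
contact_force: [-0.2, -0.2, -0.9]
gripper_width: 0.597
```

```bash
python3 -c "
from h import *
go([.4847,.0653,.15],-15.2)
"
```

```text
t 3.9 pos [ 0.4485 -0.2935  0.151 ] jaw -76.2 F [-0.2  -0.22 -0.93] w 51.0 dp [  4.83 -13.59   0.03] ang [ 1.00e-02 -1.00e-02 -1.22e+01]
```

Request:
jog_arm --dp '[[0.35,-1,0],[0.8,-2.2,0],[1.2,-3.5,0],[1.7,-4.8,0],[2.2,-6.1,0]]' --angular '[[0,0,-1],[0,0,-2.2],[0,0,-3.4],[0,0,-4.6],[0,0,-5.8]]' --claw '[40,40,40,40,40]'

```text
t: 4.4
eef_pos: [0.4647, -0.1308, 0.1491]
tool_rot: [-0.0, 0.93, 0.367, -0.0]
contact_force: [0.4, 1.1, -1.3]
gripper_width: 0.596
```

```bash
python3 -c "
from h import *
go([.4847,.0653,.15],-15.2)
"
```

```text
t 4.4 pos [ 0.4647 -0.1308  0.1491] jaw -47.0 F [ 0.39  1.14 -1.33] w 50.9 dp [ 5.94 -5.19 -0.03] ang [-0.01  0.   -6.35]
```

Request:
jog_arm --dp '[[1.2,-1,0],[2.5,-2.2,0],[3.9,-3.4,0],[5.2,-4.5,0],[5.8,-5.1,0]]' --angular '[[0,0,-1.2],[0,0,-2.5],[0,0,-3.8],[0,0,-5.1],[0,0,-6.3]]' --claw '[40,40,40,40,40]'

```text
t: 4.9
eef_pos: [0.4849, 0.0645, 0.1495]
tool_rot: [-0.001, 0.794, 0.608, 0.001]
contact_force: [1.0, 0.0, -2.7]
gripper_width: 0.599
```

Request:
jog_arm --dp '[[0,0,0],[0,0,0],[0,0,0],[0,0,0],[0,0,0]]' --angular '[[0,0,0],[0,0,0],[0,0,0],[0,0,0],[0,0,0]]' --claw '[40,40,40,40,40]'

```text
t: 5.4
eef_pos: [0.485, 0.0588, 0.1495]
tool_rot: [0.0, 0.798, 0.603, -0.0]
contact_force: [-0.1, 0.1, -2.0]
gripper_width: 0.595
```

```bash
python3 -c "
from h import *
go([.4847,.0653,.075],-15.2)
for n in ('top','wrist'):
  r=read_camera(n);cv2.imwrite('pics/%s4.png'%n,r['pixels'])
"
```

```text
t 5.4 pos [0.485  0.0588 0.1495] jaw -15.8 F [-0.12  0.08 -2.03] w 50.8 dp [ 0.25 -0.08  2.98] ang [ 0.    0.01 -0.13]
```

View pics/wrist4.png

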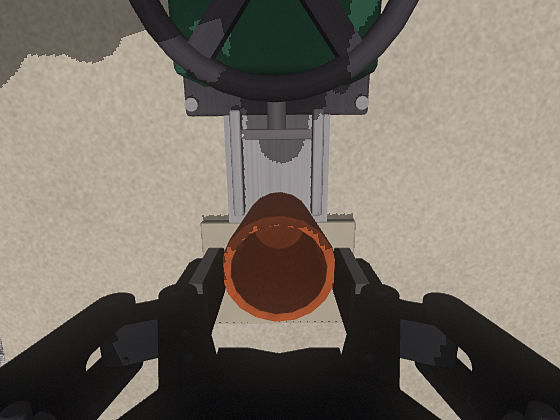

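View pics/top4.png

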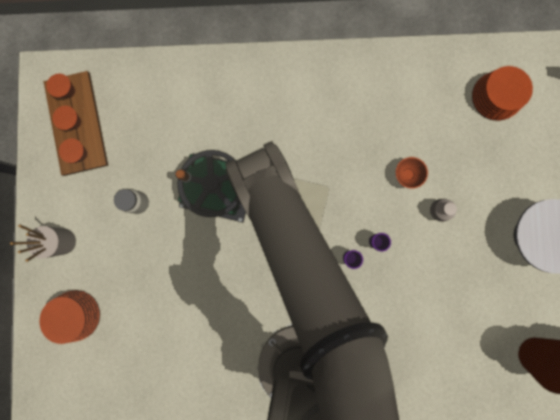

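```bash
python3 -c "
from h import *
r=read_camera('wrist');im=r['pixels'].copy()
def L(a,b,c): 
  p=proj(r,[press(*a),press(*b)]).astype(int); cv2.line(im,tuple(map(int,p[0])),tuple(map(int,p[1])),c,1)
for x in(-.033,.033):L((x,-.095,.024),(x,-.195,.024),(0,0,255))
L((-.029,-.12,.057),(.029,-.12,.057),(255,0,0))
for a,b in [((-.08,-.205),(.08,-.205)),((-.08,-.325),(.08,-.325)),((-.08,-.205),(-.08,-.325)),((.08,-.205),(.08,-.325))]:L((*a,.011),(*b,.011),(255,0,255))
L((-.07,-.08,.092),(.07,-.08,.092),(0,255,255))
p=[proj(r,[press(.094*np.cos(t),.094*np.sin(t),.114)])[0].astype(int) for t in np.linspace(0,6.28,60)]
cv2.polylines(im,[np.array(p,np.int32)],True,(0,255,255),1)
cv2.imwrite('pics/ov4.png',cv2.resize(im[0:340,130:430],None,fx=1.75,fy=1.75))
"
```

```text
(no output)
```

View pics/ov4.png

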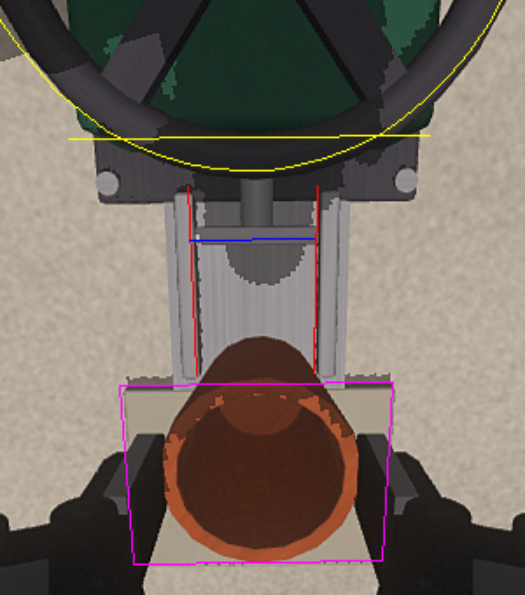

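```bash
sed -i 's/PX=np.array(\[.52875,.22746\])/PX=np.array([.5297,.2251])/' h.py; python3 -c "
from h import *
r=read_camera('wrist')
c=unproj(r,((261+.5)/1.75-.5+130,(476+.5)/1.75-.5),.1896); print(c, get_obs()['eef_pos'])
go(press(0,-.168,.075),-15.2)
"
```

```text
[0.48572874 0.05767313 0.1896    ] [0.48502553 0.05959873 0.1495865 ]
t 5.6 pos [0.485  0.0596 0.1496] jaw -15.7 F [ 0.35  0.38 -2.14] w 50.8 dp [ 0.14 -0.01  2.98] ang [ 0.    0.   -0.11]
```

Request:
jog_arm --dp '[[0.1,0,0.7],[0.15,0,1.5],[0.18,0,2.3],[0.18,0,2.9],[0.18,0,2.9]]' --angular '[[0,0,-0.1],[0,0,-0.1],[0,0,-0.1],[0,0,-0.1],[0,0,-0.1]]' --claw '[40,40,40,40,40]'

```text
t: 6.1
eef_pos: [0.4846, 0.0639, 0.0753]
tool_rot: [-0.001, 0.794, 0.607, -0.002]
contact_force: [-0.2, 0.5, -1.4]
gripper_width: 0.605
```

```bash
python3 -c "
from h import *
go(press(0,-.166,.047),-15.2)
r=read_camera('wrist');cv2.imwrite('pics/w5.png',r['pixels'])
"
```

```text
t 6.1 pos [0.4846 0.0639 0.0753] jaw -15.2 F [-0.23  0.51 -1.36] w 51.7 dp [0.06 0.05 1.13] ang [-0.04  0.02  0.  ]
```

View pics/w5.png

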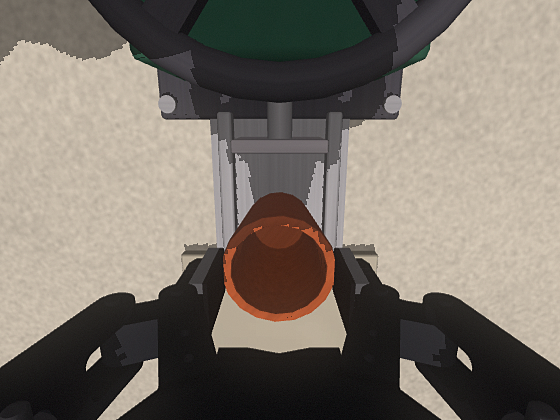

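Request:
jog_arm --dp '[[0.05,0.04,0.3],[0.05,0.05,0.6],[0.05,0.05,0.85],[0.05,0.05,1.05],[0.05,0.05,1.05]]' --angular '[[0,0,0],[0,0,0],[0,0,0],[0,0,0],[0,0,0]]' --claw '[40,40,40,40,40]'

```text
t: 6.65
eef_pos: [0.4871, 0.065, 0.0501]
tool_rot: [-0.0, 0.794, 0.607, -0.001]
contact_force: [0.2, 0.5, -2.4]
gripper_width: 0.598
```

```bash
python3 -c "
from h import *
go(press(0,-.166,.047),-15.2)
r=read_camera('wrist');cv2.imwrite('pics/w6.png',r['pixels'])
go(press(0,-.166,.047),-15.2)
"
```

```text
t 6.65 pos [0.4871 0.065  0.0501] jaw -15.2 F [ 0.22  0.45 -2.41] w 51.1 dp [-0.01 -0.04  0.12] ang [-0.01  0.01 -0.  ]
t 6.7 pos [0.4874 0.0651 0.0505] jaw -15.2 F [-0.42 -0.72 -0.93] w 50.6 dp [-0.02 -0.05  0.14] ang [-0.01  0.    0.  ]
```

View pics/w6.png

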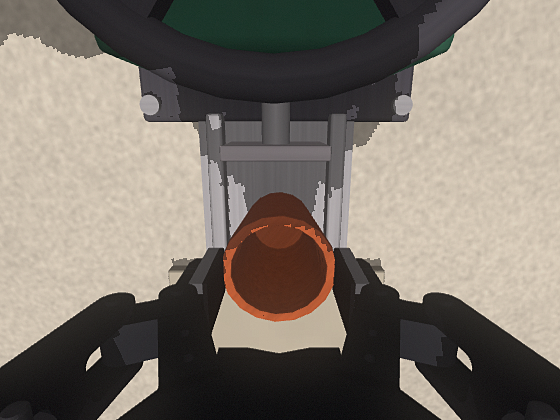

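Request:
jog_arm --dp '[[0,-0.04,0.05],[0,-0.05,0.1],[0,-0.05,0.15],[0,-0.05,0.17],[0,-0.05,0.17]]' --angular '[[0,0,0],[0,0,0],[0,0,0],[0,0,0],[0,0,0]]' --claw '[40,40,40,40,40]'

```text
t: 7.2
eef_pos: [0.4867, 0.0655, 0.0469]
tool_rot: [0.0, 0.794, 0.607, 0.0]
contact_force: [-2.2, 0.1, 2.8]
gripper_width: 0.595
```

Request:
jog_arm --dp '[[0,0,0],[0,0,0],[0,0,0],[0,0,0],[0,0,0]]' --angular '[[0,0,0],[0,0,0],[0,0,0],[0,0,0],[0,0,0]]' --claw '[54,60,70,85,85]'

```text
t: 7.7
eef_pos: [0.4866, 0.0655, 0.0465]
tool_rot: [0.0, 0.794, 0.607, 0.0]
contact_force: [1.3, 0.0, -0.7]
gripper_width: 1.0
```

Request:
jog_arm --dp '[[0,0,-0.3],[0,0,-1],[0,0,-2],[0,0,-3.5],[0,0,-5]]' --angular '[[0,0,0],[0,0,0],[0,0,0],[0,0,0],[0,0,0]]' --claw '[85,85,85,85,85]'

```text
t: 8.2
eef_pos: [0.486, 0.0656, 0.1731]
tool_rot: [-0.0, 0.794, 0.608, -0.0]
contact_force: [0.1, -0.5, 0.0]
gripper_width: 0.994
```

```bash
python3 -c "
from h import *
go(press(0,-.166,.24),-15.2)
r=read_camera('wrist');cv2.imwrite('pics/w7.png',r['pixels'])
go(press(0,-.166,.24),-15.2)
"
```

```text
t 8.2 pos [0.486  0.0656 0.1731] jaw -15.2 F [ 0.15 -0.52  0.01] w 84.9 dp [-0.02  0.01 -2.68] ang [-0.01  0.    0.  ]
t 8.25 pos [0.4898 0.0668 0.1792] jaw -15.2 F [2.63 0.64 3.94] w 84.8 dp [-0.1  -0.1  -2.43] ang [ 0.09 -0.04  0.01]
```

View pics/w7.png

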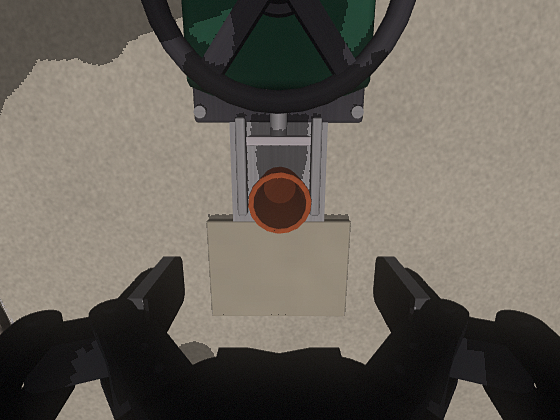

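```bash
python3 -c "
from h import *
r=read_camera('wrist');b=r['pixels'].astype(int); cv2.imwrite('pics/w8.png',r['pixels'])
m=((b[...,2]-b[...,0]>50)&(b[...,2]>100)); ys,xs=np.nonzero(m)
e=cv2.minEnclosingCircle(np.c_[xs,ys].astype(np.float32)); print(e)
c=unproj(r,e[0],.087); d=c[:2]-PX; cc,s=np.cos(PY),np.sin(PY); print(c,'press frame',cc*d[0]+s*d[1],-s*d[0]+cc*d[1])
print('handle',press(0,.07,.149)); go(press(0,-.13,.26),-15.2)
"
```

```text
((274.5, 204.0), 30.64728546142578)
[0.48743038 0.06468022 0.087     ] press frame 0.0012694458897959601 -0.16589037183725722
handle [0.54805324 0.29265116 0.149     ]
t 8.3 pos [0.4899 0.0666 0.1769] jaw -15.2 F [ 0.15  0.5  -0.58] w 85.0 dp [ 1.35 -0.1  -3.32] ang [ 0.1  -0.04 -0.  ]
```

Request:
jog_arm --dp '[[0,0,-1.2],[0.5,0,-2.4],[2,0,-3.2],[4,0,-3.3],[5.8,0,-3.3]]' --angular '[[0,0,0],[0,0,0],[0,0,0],[0,0,0],[0,0,0]]' --claw '[85,85,85,85,85]'

```text
t: 8.8
eef_pos: [0.5254, 0.207, 0.2552]
tool_rot: [0.0, 0.795, 0.607, 0.001]
contact_force: [0.7, -0.8, -0.2]
gripper_width: 0.999
```

Request:
jog_arm --dp '[[1.4,0,0],[2.8,0,0],[3.5,0,0],[3.5,0,0],[3.5,0,0]]' --angular '[[0,0,0],[0,0,0],[0,0,0],[0,0,0],[0,0,0]]' --claw '[85,85,85,85,85]'

```text
t: 9.3
eef_pos: [0.5473, 0.2887, 0.2535]
tool_rot: [0.0, 0.795, 0.607, -0.001]
contact_force: [0.5, -0.5, -0.4]
gripper_width: 0.995
```

```bash
python3 -c "
from h import *
go(press(0,.07,.2),-15.2)
r=read_camera('wrist');cv2.imwrite('pics/w9.png',r['pixels'])
print(proj(r,[press(0,.07,.177),press(0,0,.114)]))
go(press(0,.07,.2),-15.2)
"
```

```text
t 9.3 pos [0.5473 0.2887 0.2535] jaw -15.2 F [ 0.5  -0.51 -0.42] w 85.0 dp [ 0.16 -0.01  2.14] ang [-0.01  0.02 -0.  ]
[[276.90262671 200.29486275]
 [277.40438995 250.48081135]]
t 9.35 pos [0.5476 0.288  0.2537] jaw -15.3 F [ 0.15 -0.51 -0.17] w 85.2 dp [ 0.19 -0.03  2.15] ang [ 0.    0.02 -0.02]
```

View pics/w9.png

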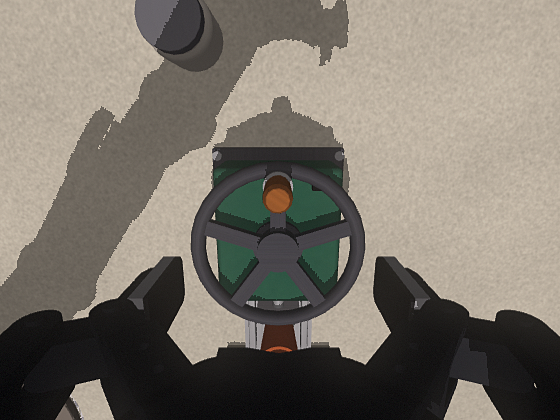

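Request:
jog_arm --dp '[[0.19,0,0.8],[0.2,0,1.8],[0.2,0,2.8],[0.2,0,3.8],[0.2,0,4.8]]' --angular '[[0,0,0],[0,0,0],[0,0,0],[0,0,0],[0,0,0]]' --claw '[85,85,85,85,85]'

```text
t: 9.85
eef_pos: [0.5493, 0.2921, 0.1334]
tool_rot: [0.001, 0.795, 0.606, -0.0]
contact_force: [-0.3, 0.6, -0.1]
gripper_width: 0.997
```

Request:
jog_arm --dp '[[0,0,0],[0,0,0],[0,0,0],[0,0,0],[0,0,0]]' --angular '[[0,0,0],[0,0,0],[0,0,0],[0,0,0],[0,0,0]]' --claw '[85,85,85,85,85]'

```text
t: 10.35
eef_pos: [0.5494, 0.2949, 0.1352]
tool_rot: [0.0, 0.794, 0.607, 0.001]
contact_force: [-1.1, -0.7, 0.5]
gripper_width: 0.995
```

```bash
python3 -c "
from h import *
go(press(0,.07,.13),-15.2)
r=read_camera('wrist');cv2.imwrite('pics/w10.png',r['pixels'])
print(proj(r,[press(0,.07,.177),press(0,0,.114)]))
"
```

```text
t 10.35 pos [0.5494 0.2949 0.1352] jaw -15.2 F [-1.07 -0.68  0.54] w 85.0 dp [-0.1  -0.03  0.21] ang [ 0.02 -0.01 -0.  ]
[[274.97625497 275.38977535]
 [276.22766765 324.61094288]]
```

View pics/w10.png

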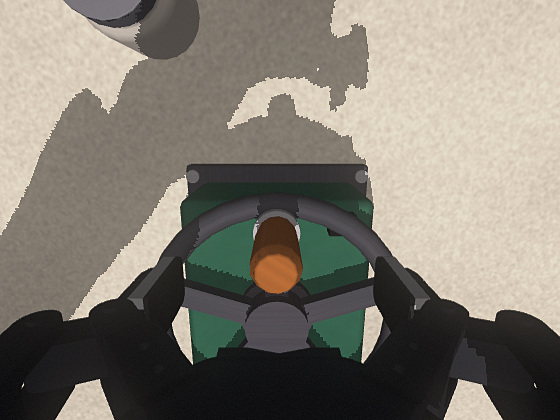

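Request:
jog_arm --dp '[[-0.1,0.0,0.15],[-0.1,0.0,0.15],[-0.1,0.0,0.15],[-0.1,0.0,0.15],[-0.1,0.0,0.15]]' --angular '[[0,0,0],[0,0,0],[0,0,0],[0,0,0],[0,0,0]]' --claw '[60,40,30,20,15]' --grip_force 40

```text
t: 10.9
eef_pos: [0.5482, 0.2923, 0.1306]
tool_rot: [0.0, 0.794, 0.607, 0.0]
contact_force: [0.1, -0.7, 1.6]
gripper_width: 0.274
```

Request:
jog_arm --dp '[[0,0,0],[0,0,0],[0,0,0],[0,0,0],[0,0,0]]' --angular '[[0,0,0],[0,0,0],[0,0,0],[0,0,0],[0,0,0]]' --claw '[15,15,15,15,15]'

```text
t: 11.4
eef_pos: [0.5482, 0.2923, 0.1305]
tool_rot: [0.0, 0.794, 0.607, 0.0]
contact_force: [-1.7, -2.5, 6.5]
gripper_width: 0.272
```

```bash
cat >> h.py <<'E'
def wheel():
    o=get_obs(); p=o["eef_pos"][:2]-PX; c,s=np.cos(PY),np.sin(PY)
    x,y=c*p[0]+s*p[1],-s*p[0]+c*p[1]
    th=np.arctan2(x,y); F=o["contact_force"]
    t=np.array([np.cos(th),-np.sin(th)]); n=np.array([np.sin(th),np.cos(th)])
    f=np.array([c*F[0]+s*F[1],-s*F[0]+c*F[1]])
    print("t",round(o["t"],2),"theta",round(th%(2*np.pi),3),"rad mm",round(np.hypot(x,y)*1e3,1),"z",o["eef_pos"][2].round(4),"Ftan",f@t.round(2),"Frad",(f@n).round(2),"Fz",F[2].round(2),"w",round(o["gripper_width"]*85.4,1))
    return th,x,y
E
python3 -c "
from h import *
go(press(0,.07,.13),-15.2);wheel()"
```

```text
t 11.4 pos [0.5482 0.2923 0.1305] jaw -15.2 F [-1.73 -2.47  6.51] w 23.2 dp [ 0.01 -0.01  0.02] ang [ 0. -0. -0.]
t 11.4 theta 0.003 rad mm 69.7 z 0.1305 Ftan -1.0270090069458422 Frad -2.84 Fz 6.51 w 23.2
```

```bash
python3 -c "
import numpy as np
for k in range(12):
  t0=.5*k; print(t0,[[round(float(2.8*(np.cos(t)-np.cos(t0))),2),round(float(2.8*(np.sin(t)-np.sin(t0))),2),0] for t in t0+.1*np.arange(1,6)])
"
```

```text
0.0 [[-0.01, 0.28, 0], [-0.06, 0.56, 0], [-0.13, 0.83, 0], [-0.22, 1.09, 0], [-0.34, 1.34, 0]]
0.5 [[-0.15, 0.24, 0], [-0.32, 0.46, 0], [-0.51, 0.67, 0], [-0.72, 0.85, 0], [-0.94, 1.01, 0]]
1.0 [[-0.24, 0.14, 0], [-0.5, 0.25, 0], [-0.76, 0.34, 0], [-1.04, 0.4, 0], [-1.31, 0.44, 0]]
1.5 [[-0.28, 0.01, 0], [-0.56, -0.02, 0], [-0.83, -0.07, 0], [-1.1, -0.14, 0], [-1.36, -0.25, 0]]
2.0 [[-0.25, -0.13, 0], [-0.48, -0.28, 0], [-0.7, -0.46, 0], [-0.9, -0.65, 0], [-1.08, -0.87, 0]]
2.5 [[-0.16, -0.23, 0], [-0.29, -0.48, 0], [-0.4, -0.74, 0], [-0.48, -1.01, 0], [-0.53, -1.28, 0]]
3.0 [[-0.03, -0.28, 0], [-0.02, -0.56, 0], [0.01, -0.84, 0], [0.06, -1.11, 0], [0.15, -1.38, 0]]
3.5 [[0.11, -0.26, 0], [0.25, -0.5, 0], [0.41, -0.73, 0], [0.59, -0.94, 0], [0.79, -1.14, 0]]
4.0 [[0.22, -0.17, 0], [0.46, -0.32, 0], [0.71, -0.45, 0], [0.97, -0.55, 0], [1.24, -0.62, 0]]
4.5 [[0.28, -0.05, 0], [0.56, -0.06, 0], [0.84, -0.05, 0], [1.11, -0.01, 0], [1.38, 0.05, 0]]
5.0 [[0.26, 0.09, 0], [0.52, 0.21, 0], [0.76, 0.35, 0], [0.98, 0.52, 0], [1.19, 0.71, 0]]
5.5 [[0.19, 0.21, 0], [0.35, 0.43, 0], [0.5, 0.67, 0], [0.61, 0.93, 0], [0.7, 1.19, 0]]
```

Request:
jog_arm --dp '[[-0.01,0.28,0],[-0.06,0.56,0],[-0.13,0.83,0],[-0.22,1.09,0],[-0.34,1.34,0]]' --angular '[[0,0,0],[0,0,0],[0,0,0],[0,0,0],[0,0,0]]' --claw '[15,15,15,15,15]'

```text
t: 11.9
eef_pos: [0.5777, 0.2752, 0.1305]
tool_rot: [-0.0, 0.794, 0.607, -0.001]
contact_force: [-5.3, -1.5, 7.0]
gripper_width: 0.278
```

```bash
python3 -c "
from h import *
wheel();go(press(0,.07,.13),-15.2)"
```

```text
t 11.9 theta 0.499 rad mm 69.4 z 0.1305 Ftan -2.7557020546914988 Frad -4.76 Fz 7.03 w 23.8
t 11.9 pos [0.5777 0.2752 0.1305] jaw -15.2 F [-5.28 -1.54  7.03] w 23.8 dp [ 0.36 -1.33  0.02] ang [-0.01  0.01  0.  ]
```

Request:
jog_arm --dp '[[-0.15,0.24,0],[-0.32,0.46,0],[-0.51,0.67,0],[-0.72,0.85,0],[-0.94,1.01,0]]' --angular '[[0,0,0],[0,0,0],[0,0,0],[0,0,0],[0,0,0]]' --claw '[15,15,15,15,15]'

```text
t: 12.4
eef_pos: [0.5955, 0.2468, 0.1305]
tool_rot: [-0.001, 0.794, 0.608, -0.0]
contact_force: [-5.0, 0.6, 6.0]
gripper_width: 0.273
```

```bash
python3 -c "
from h import *
wheel()
r=read_camera('wrist');cv2.imwrite('pics/w11.png',r['pixels'])"
```

```text
t 12.4 theta 0.987 rad mm 69.3 z 0.1305 Ftan -2.0922904214849405 Frad -4.52 Fz 6.02 w 23.3
```

View pics/w11.png

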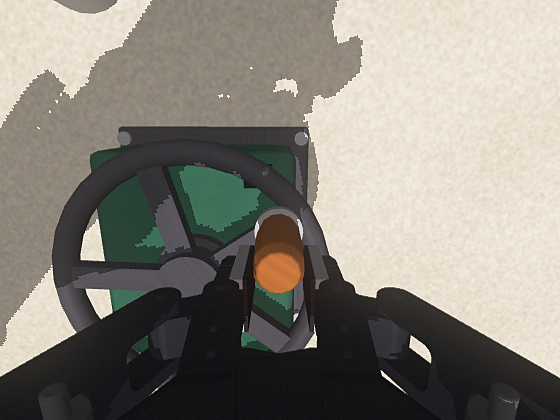

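Request:
jog_arm --dp '[[-0.24,0.14,0],[-0.5,0.25,0],[-0.76,0.34,0],[-1.04,0.4,0],[-1.31,0.44,0]]' --angular '[[0,0,0],[0,0,0],[0,0,0],[0,0,0],[0,0,0]]' --claw '[15,15,15,15,15]'

```text
t: 12.95
eef_pos: [0.5979, 0.2126, 0.1306]
tool_rot: [-0.001, 0.794, 0.608, 0.0]
contact_force: [-4.5, 4.3, 5.9]
gripper_width: 0.27
```

Request:
jog_arm --dp '[[-0.28,0.01,0],[-0.56,-0.02,0],[-0.83,-0.07,0],[-1.1,-0.14,0],[-1.36,-0.25,0]]' --angular '[[0,0,0],[0,0,0],[0,0,0],[0,0,0],[0,0,0]]' --claw '[15,15,15,15,15]'

```text
t: 13.45
eef_pos: [0.5837, 0.1812, 0.1306]
tool_rot: [-0.0, 0.794, 0.608, 0.001]
contact_force: [-0.5, 5.6, 2.6]
gripper_width: 0.272
```

```bash
python3 -c "
from h import *
wheel()
r=read_camera('scene');cv2.imwrite('pics/s12.png',cv2.resize(r['pixels'][150:320,180:370],None,fx=3.5,fy=3.5))"
```

```text
t 13.45 theta 1.987 rad mm 69.6 z 0.1306 Ftan -4.054451279576429 Frad -3.91 Fz 2.62 w 23.3
```

View pics/s12.png

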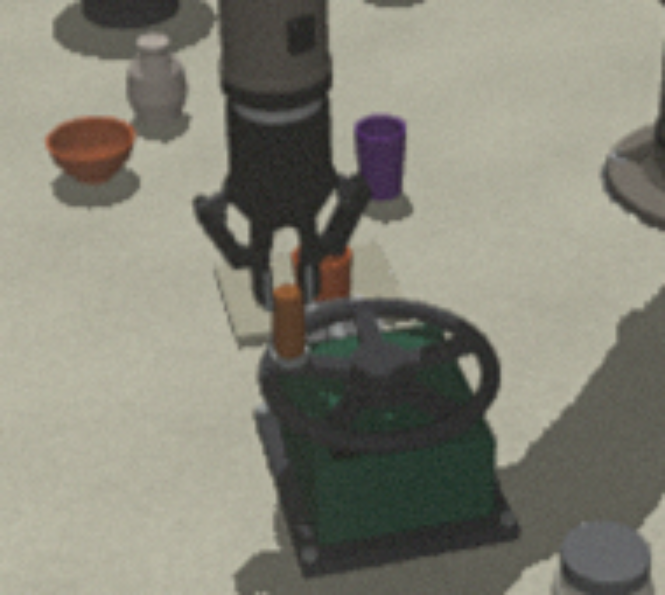

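Request:
jog_arm --dp '[[-0.25,-0.13,0],[-0.48,-0.28,0],[-0.7,-0.46,0],[-0.9,-0.65,0],[-1.08,-0.87,0]]' --angular '[[0,0,0],[0,0,0],[0,0,0],[0,0,0],[0,0,0]]' --claw '[15,15,15,15,15]'

```text
t: 14.0
eef_pos: [0.5563, 0.1604, 0.1306]
tool_rot: [0.0, 0.794, 0.607, 0.001]
contact_force: [0.8, 5.9, 1.5]
gripper_width: 0.273
```

Request:
jog_arm --dp '[[-0.16,-0.23,0],[-0.29,-0.48,0],[-0.4,-0.74,0],[-0.48,-1.01,0],[-0.53,-1.28,0]]' --angular '[[0,0,0],[0,0,0],[0,0,0],[0,0,0],[0,0,0]]' --claw '[15,15,15,15,15]'

```text
t: 14.5
eef_pos: [0.5212, 0.1552, 0.1305]
tool_rot: [0.0, 0.795, 0.607, 0.0]
contact_force: [2.8, 3.3, 3.6]
gripper_width: 0.274
```

```bash
python3 -c "
from h import *
wheel()
r=read_camera('scene');cv2.imwrite('pics/s13.png',cv2.resize(r['pixels'][150:320,180:370],None,fx=3.5,fy=3.5))"
```

```text
t 14.5 theta 2.998 rad mm 70.4 z 0.1305 Ftan -2.3724508198287695 Frad -3.6 Fz 3.61 w 23.4
```

View pics/s13.png

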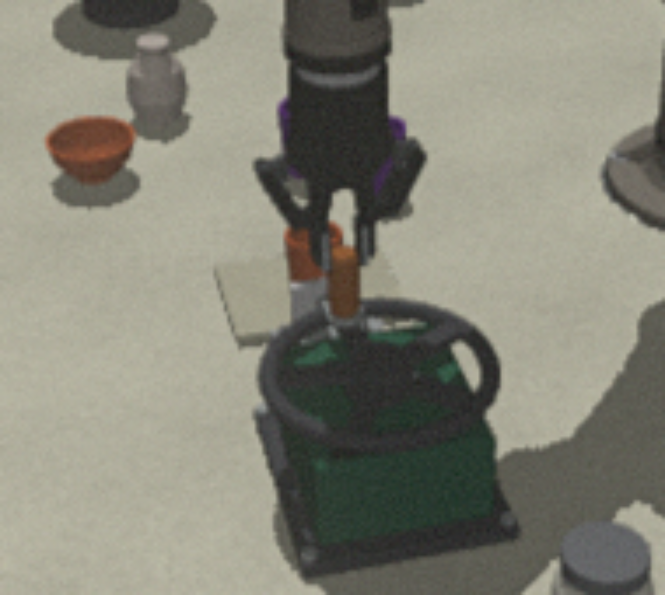

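Request:
jog_arm --dp '[[-0.03,-0.28,0],[-0.02,-0.56,0],[0.01,-0.84,0],[0.06,-1.11,0],[0.15,-1.38,0]]' --angular '[[0,0,0],[0,0,0],[0,0,0],[0,0,0],[0,0,0]]' --claw '[15,15,15,15,15]'

```text
t: 15.05
eef_pos: [0.4885, 0.1677, 0.1305]
tool_rot: [0.001, 0.795, 0.607, -0.0]
contact_force: [1.7, 0.7, 4.8]
gripper_width: 0.273
```

Request:
jog_arm --dp '[[0.11,-0.26,0],[0.25,-0.5,0],[0.41,-0.73,0],[0.59,-0.94,0],[0.79,-1.14,0]]' --angular '[[0,0,0],[0,0,0],[0,0,0],[0,0,0],[0,0,0]]' --claw '[15,15,15,15,15]'

```text
t: 15.55
eef_pos: [0.466, 0.1938, 0.1305]
tool_rot: [0.001, 0.795, 0.607, -0.001]
contact_force: [1.4, 0.6, 7.3]
gripper_width: 0.275
```

```bash
python3 -c "
from h import *
wheel()
r=read_camera('scene');cv2.imwrite('pics/s14.png',cv2.resize(r['pixels'][150:320,180:370],None,fx=3.5,fy=3.5))"
```

```text
t 15.55 theta 3.991 rad mm 70.9 z 0.1305 Ftan -0.09553061362233456 Frad -1.48 Fz 7.28 w 23.5
```

View pics/s14.png

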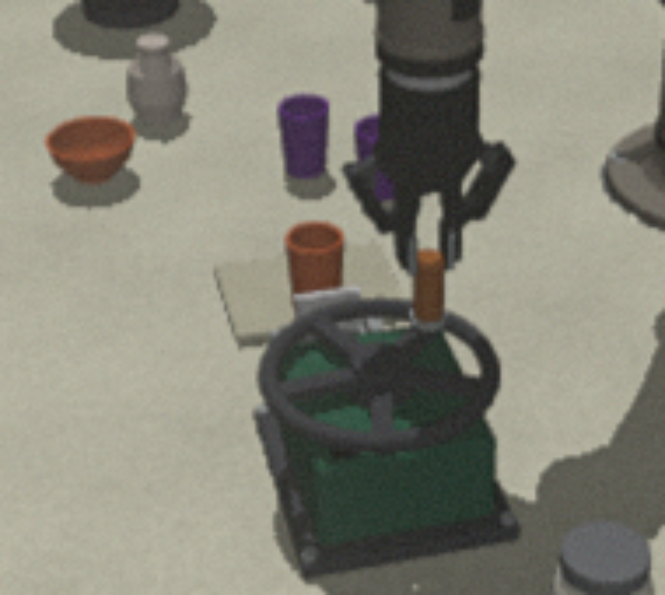

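Request:
jog_arm --dp '[[0.22,-0.17,0],[0.46,-0.32,0],[0.71,-0.45,0],[0.97,-0.55,0],[1.24,-0.62,0]]' --angular '[[0,0,0],[0,0,0],[0,0,0],[0,0,0],[0,0,0]]' --claw '[15,15,15,15,15]'

```text
t: 16.1
eef_pos: [0.4589, 0.2276, 0.1304]
tool_rot: [0.001, 0.795, 0.607, -0.001]
contact_force: [-0.7, -1.3, 10.0]
gripper_width: 0.276
```

Request:
jog_arm --dp '[[0.28,-0.05,0],[0.56,-0.06,0],[0.84,-0.05,0],[1.11,-0.01,0],[1.38,0.05,0]]' --angular '[[0,0,0],[0,0,0],[0,0,0],[0,0,0],[0,0,0]]' --claw '[15,15,15,15,15]'

```text
t: 16.6
eef_pos: [0.4688, 0.2609, 0.1304]
tool_rot: [0.001, 0.794, 0.607, -0.001]
contact_force: [-2.0, -1.7, 9.2]
gripper_width: 0.273
```

Request:
jog_arm --dp '[[0.26,0.09,0],[0.52,0.21,0],[0.76,0.35,0],[0.98,0.52,0],[1.19,0.71,0]]' --angular '[[0,0,0],[0,0,0],[0,0,0],[0,0,0],[0,0,0]]' --claw '[15,15,15,15,15]'

```text
t: 17.1
eef_pos: [0.4936, 0.2854, 0.1305]
tool_rot: [0.0, 0.794, 0.608, -0.001]
contact_force: [-1.6, 0.5, 9.0]
gripper_width: 0.274
```

```bash
python3 -c "
from h import *
wheel()
r=read_camera('scene');cv2.imwrite('pics/s15.png',cv2.resize(r['pixels'][150:320,180:370],None,fx=3.5,fy=3.5))
for k in (5.5,):
  t0=k; print(t0,[[round(float(2.8*(np.cos(t)-np.cos(t0))),2),round(float(2.8*(np.sin(t)-np.sin(t0))),2),0] for t in t0+.08*np.arange(1,6)])
wheel()
"
```

```text
t 17.1 theta 5.478 rad mm 70.3 z 0.1305 Ftan -1.12959618575477 Frad 1.3 Fz 8.98 w 23.4
5.5 [[0.15, 0.16, 0], [0.29, 0.34, 0], [0.41, 0.53, 0], [0.52, 0.72, 0], [0.61, 0.93, 0]]
t 17.15 theta 5.502 rad mm 70.2 z 0.1306 Ftan 1.193337808839192 Frad 1.84 Fz 4.82 w 23.2
```

View pics/s15.png

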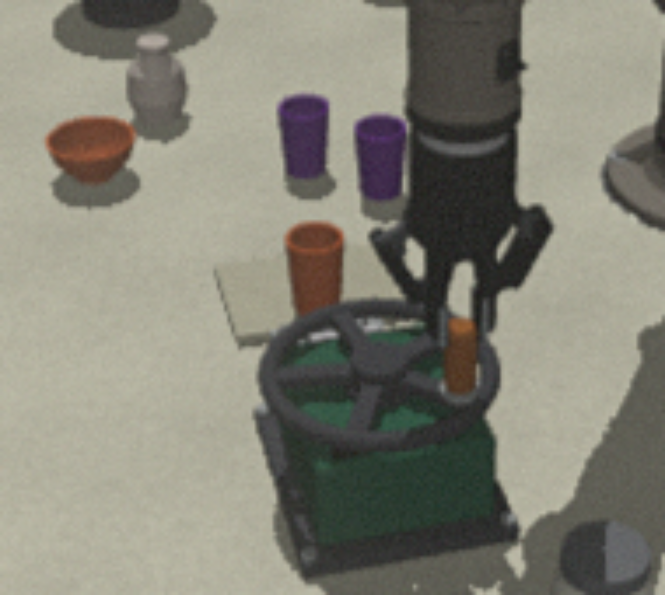

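Request:
jog_arm --dp '[[0.15,0.16,0],[0.29,0.34,0],[0.41,0.53,0],[0.52,0.72,0],[0.61,0.93,0]]' --angular '[[0,0,0],[0,0,0],[0,0,0],[0,0,0],[0,0,0]]' --claw '[15,15,15,15,15]'

```text
t: 17.65
eef_pos: [0.52, 0.2943, 0.1305]
tool_rot: [0.0, 0.794, 0.608, -0.001]
contact_force: [-1.3, 1.1, 8.0]
gripper_width: 0.274
```

```bash
python3 -c "
from h import *
wheel()
t0=5.9; print(t0,[[round(float(2.8*(np.cos(t)-np.cos(t0))),2),round(float(2.8*(np.sin(t)-np.sin(t0))),2),0] for t in t0+.03*np.arange(1,20)])
"
```

```text
t 17.65 theta 5.879 rad mm 69.9 z 0.1305 Ftan -1.176221631120471 Frad 1.32 Fz 8.01 w 23.4
5.9 [[0.03, 0.08, 0], [0.06, 0.16, 0], [0.08, 0.24, 0], [0.11, 0.32, 0], [0.13, 0.4, 0], [0.15, 0.48, 0], [0.16, 0.56, 0], [0.17, 0.65, 0], [0.19, 0.73, 0], [0.19, 0.81, 0], [0.2, 0.9, 0], [0.2, 0.98, 0], [0.2, 1.07, 0], [0.2, 1.15, 0], [0.2, 1.23, 0], [0.19, 1.32, 0], [0.18, 1.4, 0], [0.17, 1.48, 0], [0.15, 1.57, 0]]
```

Request:
jog_arm --dp '[[0.03,0.08,0],[0.06,0.16,0],[0.08,0.24,0],[0.11,0.32,0],[0.13,0.4,0]]' --angular '[[0,0,0],[0,0,0],[0,0,0],[0,0,0],[0,0,0]]' --claw '[15,15,15,15,15]'

```text
t: 18.15
eef_pos: [0.5305, 0.2949, 0.1305]
tool_rot: [-0.0, 0.794, 0.608, -0.001]
contact_force: [-2.5, 2.3, 7.5]
gripper_width: 0.27
```

Request:
jog_arm --dp '[[0.01,0.03,0],[0.02,0.06,0],[0.02,0.09,0],[0.02,0.09,0],[0.02,0.09,0]]' --angular '[[0,0,0],[0,0,0],[0,0,0],[0,0,0],[0,0,0]]' --claw '[15,15,15,15,15]'

```text
t: 18.65
eef_pos: [0.533, 0.2948, 0.1305]
tool_rot: [0.0, 0.794, 0.608, -0.001]
contact_force: [-1.0, 2.8, 6.7]
gripper_width: 0.275
```

```bash
python3 -c "
from h import *
wheel()"
```

```text
t 18.65 theta 6.065 rad mm 69.8 z 0.1305 Ftan -1.1070344142088866 Frad 2.72 Fz 6.67 w 23.5
```

Request:
jog_arm --dp '[[0,0.03,0],[0.01,0.06,0],[0.01,0.08,0],[0.01,0.08,0],[0.01,0.08,0]]' --angular '[[0,0,0],[0,0,0],[0,0,0],[0,0,0],[0,0,0]]' --claw '[15,15,15,15,15]'

```text
t: 19.15
eef_pos: [0.5349, 0.2946, 0.1306]
tool_rot: [-0.0, 0.794, 0.608, -0.001]
contact_force: [-0.7, 2.3, 7.2]
gripper_width: 0.273
```

```bash
python3 -c "
from h import *
wheel()"
```

```text
t 19.15 theta 6.093 rad mm 69.7 z 0.1306 Ftan -0.8819826001685604 Frad 2.25 Fz 7.22 w 23.3
```

Request:
jog_arm --dp '[[0,0.03,0],[0.01,0.06,0],[0.01,0.08,0],[0.01,0.08,0],[0.01,0.08,0]]' --angular '[[0,0,0],[0,0,0],[0,0,0],[0,0,0],[0,0,0]]' --claw '[15,15,15,15,15]'

```text
t: 19.65
eef_pos: [0.5369, 0.2944, 0.1305]
tool_rot: [-0.0, 0.794, 0.608, -0.001]
contact_force: [-0.4, 2.3, 7.4]
gripper_width: 0.273
```

```bash
python3 -c "
from h import *
wheel()"
```

```text
t 19.65 theta 6.122 rad mm 69.7 z 0.1305 Ftan -0.6628122966423516 Frad 2.27 Fz 7.37 w 23.3
```

Request:
jog_arm --dp '[[0,0.03,0],[0.01,0.06,0],[0.01,0.08,0],[0.01,0.08,0],[0.01,0.08,0]]' --angular '[[0,0,0],[0,0,0],[0,0,0],[0,0,0],[0,0,0]]' --claw '[15,15,15,15,15]'

```text
t: 20.15
eef_pos: [0.539, 0.2941, 0.1305]
tool_rot: [-0.0, 0.794, 0.608, -0.001]
contact_force: [0.1, 1.9, 6.8]
gripper_width: 0.272
```

```bash
python3 -c "
from h import *
wheel()"
```

```text
t 20.15 theta 6.152 rad mm 69.6 z 0.1305 Ftan -0.11853935931122028 Frad 1.91 Fz 6.75 w 23.3
```

Request:
jog_arm --dp '[[0,0.03,0],[0,0.06,0],[0,0.08,0],[0,0.08,0],[0,0.08,0]]' --angular '[[0,0,0],[0,0,0],[0,0,0],[0,0,0],[0,0,0]]' --claw '[15,15,15,15,15]'

```text
t: 20.65
eef_pos: [0.5409, 0.2938, 0.1305]
tool_rot: [-0.0, 0.794, 0.608, -0.0]
contact_force: [-1.4, 2.6, 5.9]
gripper_width: 0.275
```

```bash
python3 -c "
from h import *
wheel()"
```

```text
t 20.65 theta 6.179 rad mm 69.6 z 0.1305 Ftan -1.8380661834980763 Frad 2.33 Fz 5.86 w 23.5
```

Request:
jog_arm --dp '[[0,0.03,0],[0,0.06,0],[0,0.06,0],[0,0.06,0],[0,0.06,0]]' --angular '[[0,0,0],[0,0,0],[0,0,0],[0,0,0],[0,0,0]]' --claw '[15,15,15,15,15]'

```text
t: 21.15
eef_pos: [0.5424, 0.2935, 0.1305]
tool_rot: [-0.0, 0.794, 0.608, -0.0]
contact_force: [-0.1, 2.9, 6.2]
gripper_width: 0.272
```

```bash
python3 -c "
from h import *
wheel()"
```

```text
t 21.15 theta 6.201 rad mm 69.6 z 0.1305 Ftan -0.6443762859551319 Frad 2.88 Fz 6.2 w 23.2
```

Request:
jog_arm --dp '[[0,0.03,0],[0,0.04,0],[0,0.04,0],[0,0.04,0],[0,0.04,0]]' --angular '[[0,0,0],[0,0,0],[0,0,0],[0,0,0],[0,0,0]]' --claw '[15,15,15,15,15]'

```text
t: 21.65
eef_pos: [0.5433, 0.2934, 0.1306]
tool_rot: [-0.0, 0.794, 0.608, -0.0]
contact_force: [-1.1, 2.5, 6.1]
gripper_width: 0.28
```

```bash
python3 -c "
from h import *
wheel()"
```

```text
t 21.65 theta 6.214 rad mm 69.6 z 0.1306 Ftan -1.5768305748426144 Frad 2.28 Fz 6.1 w 23.9
```

Request:
jog_arm --dp '[[0,0.03,0],[0,0.06,0],[0,0.06,0],[0,0.06,0],[0,0.06,0]]' --angular '[[0,0,0],[0,0,0],[0,0,0],[0,0,0],[0,0,0]]' --claw '[15,15,15,15,15]'

```text
t: 22.15
eef_pos: [0.5444, 0.2931, 0.1306]
tool_rot: [-0.0, 0.794, 0.608, -0.0]
contact_force: [-1.2, 2.3, 6.2]
gripper_width: 0.273
```

```bash
python3 -c "
from h import *
wheel()"
```

```text
t 22.15 theta 6.231 rad mm 69.6 z 0.1306 Ftan -1.6395881696367318 Frad 1.99 Fz 6.2 w 23.3
```

Request:
jog_arm --dp '[[0,0.03,0],[0,0.06,0],[0,0.06,0],[0,0.06,0],[0,0.06,0]]' --angular '[[0,0,0],[0,0,0],[0,0,0],[0,0,0],[0,0,0]]' --claw '[15,15,15,15,15]'

```text
t: 22.65
eef_pos: [0.5453, 0.2929, 0.1305]
tool_rot: [-0.001, 0.794, 0.608, -0.001]
contact_force: [-2.1, 3.7, 6.8]
gripper_width: 0.27
```

```bash
python3 -c "
from h import *
wheel()"
```

```text
t 22.65 theta 6.244 rad mm 69.6 z 0.1305 Ftan -2.849022327901052 Frad 3.11 Fz 6.84 w 23.0
```

Request:
jog_arm --dp '[[0,0.03,0],[0,0.05,0],[0,0.05,0],[0,0.05,0],[0,0.05,0]]' --angular '[[0,0,0],[0,0,0],[0,0,0],[0,0,0],[0,0,0]]' --claw '[15,15,15,15,15]'

```text
t: 23.15
eef_pos: [0.5461, 0.2927, 0.1305]
tool_rot: [-0.001, 0.794, 0.608, -0.001]
contact_force: [-4.1, 3.3, 8.4]
gripper_width: 0.272
```

```bash
python3 -c "
from h import *
wheel()"
```

```text
t 23.15 theta 6.255 rad mm 69.6 z 0.1305 Ftan -4.764147936396617 Frad 2.22 Fz 8.41 w 23.3
```

Request:
jog_arm --dp '[[0,0.03,0],[0,0.04,0],[0,0.04,0],[0,0.04,0],[0,0.04,0]]' --angular '[[0,0,0],[0,0,0],[0,0,0],[0,0,0],[0,0,0]]' --claw '[15,15,15,15,15]'

```text
t: 23.65
eef_pos: [0.5466, 0.2926, 0.1305]
tool_rot: [-0.001, 0.794, 0.608, -0.001]
contact_force: [-5.1, 3.0, 9.1]
gripper_width: 0.265
```

```bash
python3 -c "
from h import *
wheel()"
```

```text
t 23.65 theta 6.263 rad mm 69.6 z 0.1305 Ftan -5.684633693524389 Frad 1.65 Fz 9.12 w 22.6
```

Request:
jog_arm --dp '[[0,0.03,0],[0,0.06,0],[0,0.06,0],[0,0.06,0],[0,0.06,0]]' --angular '[[0,0,0],[0,0,0],[0,0,0],[0,0,0],[0,0,0]]' --claw '[15,15,15,15,15]'

```text
t: 24.15
eef_pos: [0.5475, 0.2924, 0.1305]
tool_rot: [-0.001, 0.794, 0.608, -0.002]
contact_force: [-6.5, 2.7, 9.5]
gripper_width: 0.277
```

```bash
python3 -c "
from h import *
wheel()
for i in range(3): read_camera('top');wheel()"
```

```text
t 24.15 theta 6.277 rad mm 69.6 z 0.1305 Ftan -6.987597610770262 Frad 0.89 Fz 9.54 w 23.6
t 24.2 theta 6.277 rad mm 69.6 z 0.1305 Ftan -6.666249867252699 Frad 1.49 Fz 9.05 w 23.7
t 24.25 theta 6.277 rad mm 69.6 z 0.1305 Ftan -5.446599216570935 Frad 1.36 Fz 9.77 w 23.3
t 24.3 theta 6.277 rad mm 69.5 z 0.1305 Ftan -7.193654330428938 Frad 1.38 Fz 9.1 w 23.4
```

Request:
jog_arm --dp '[[0,0.02,0],[0,0.04,0],[0,0.04,0],[0,0.04,0],[0,0.04,0]]' --angular '[[0,0,0],[0,0,0],[0,0,0],[0,0,0],[0,0,0]]' --claw '[15,15,15,15,15]'

```text
t: 24.8
eef_pos: [0.5481, 0.2922, 0.1305]
tool_rot: [-0.001, 0.794, 0.608, -0.002]
contact_force: [-7.3, 3.5, 9.6]
gripper_width: 0.271
```

```bash
python3 -c "
from h import *
wheel()
for i in range(3): read_camera('top');wheel()"
```

```text
t 24.8 theta 0.002 rad mm 69.6 z 0.1305 Ftan -7.9615470542205244 Frad 1.48 Fz 9.64 w 23.1
t 24.85 theta 0.001 rad mm 69.6 z 0.1305 Ftan -8.413301632442552 Frad 1.65 Fz 9.62 w 23.3
t 24.9 theta 0.002 rad mm 69.5 z 0.1305 Ftan -8.221028981660345 Frad 0.69 Fz 10.85 w 23.0
t 24.95 theta 0.002 rad mm 69.5 z 0.1305 Ftan -7.314248265522997 Frad 1.17 Fz 10.37 w 23.4
```

Request:
jog_arm --dp '[[0,0,0],[0,0,0],[0,0,0],[0,0,0],[0,0,0]]' --angular '[[0,0,0],[0,0,0],[0,0,0],[0,0,0],[0,0,0]]' --claw '[15,15,15,15,15]'

```text
t: 25.45
eef_pos: [0.5481, 0.2922, 0.1305]
tool_rot: [-0.001, 0.794, 0.608, -0.002]
contact_force: [-7.0, 3.0, 10.5]
gripper_width: 0.27
```

```bash
python3 -c "
from h import *
wheel()
for i in range(4): read_camera('top');wheel()"
```

```text
t 25.45 theta 0.002 rad mm 69.5 z 0.1305 Ftan -7.589583374408276 Frad 1.07 Fz 10.5 w 23.1
t 25.5 theta 0.002 rad mm 69.6 z 0.1305 Ftan -8.12914644382956 Frad 1.45 Fz 9.97 w 23.4
t 25.55 theta 0.002 rad mm 69.5 z 0.1305 Ftan -7.9120383955465625 Frad 1.34 Fz 10.09 w 23.0
t 25.6 theta 0.002 rad mm 69.5 z 0.1305 Ftan -9.105672892031016 Frad 1.28 Fz 11.6 w 23.0
t 25.65 theta 0.002 rad mm 69.5 z 0.1305 Ftan -8.042264959651005 Frad 1.69 Fz 9.33 w 23.0
```

Request:
jog_arm --dp '[[0,0,0],[0,0,0],[0,0,0],[0,0,0],[0,0,0]]' --angular '[[0,0,0],[0,0,0],[0,0,0],[0,0,0],[0,0,0]]' --claw '[15,15,15,15,15]'

```text
t: 26.15
eef_pos: [0.548, 0.2922, 0.1305]
tool_rot: [-0.001, 0.794, 0.608, -0.002]
contact_force: [-8.1, 3.5, 10.4]
gripper_width: 0.274
```

Request:
jog_arm --dp '[[0,0,0],[0,0,0],[0,0,0],[0,0,0],[0,0,0]]' --angular '[[0,0,0],[0,0,0],[0,0,0],[0,0,0],[0,0,0]]' --claw '[15,15,15,15,15]'

```text
t: 26.65
eef_pos: [0.5481, 0.2922, 0.1305]
tool_rot: [-0.001, 0.794, 0.608, -0.002]
contact_force: [-7.6, 2.6, 9.9]
gripper_width: 0.272
```

```bash
python3 -c "
from h import *
wheel()
r=read_camera('scene');cv2.imwrite('pics/s16.png',cv2.resize(r['pixels'][150:320,180:370],None,fx=3.5,fy=3.5));wheel()"
```

```text
t 26.65 theta 0.002 rad mm 69.6 z 0.1305 Ftan -8.00517817722068 Frad 0.5 Fz 9.9 w 23.3
t 26.7 theta 0.002 rad mm 69.5 z 0.1305 Ftan -6.621945006406717 Frad 1.47 Fz 10.37 w 22.9
```

View pics/s16.png

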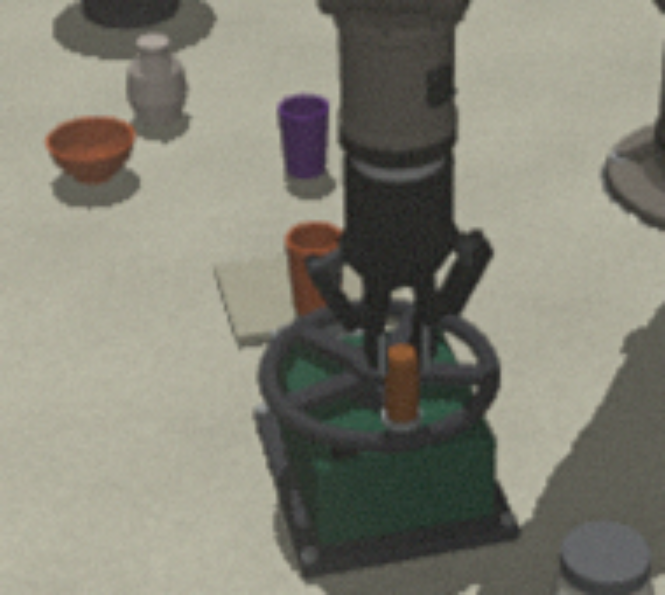

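Request:
jog_arm --dp '[[0,-0.05,0],[0,-0.1,0],[0,-0.15,0],[0,-0.18,0],[0,-0.18,0]]' --angular '[[0,0,0],[0,0,0],[0,0,0],[0,0,0],[0,0,0]]' --claw '[15,15,15,15,15]'

```text
t: 27.2
eef_pos: [0.5458, 0.2928, 0.1305]
tool_rot: [-0.001, 0.794, 0.608, -0.001]
contact_force: [-2.0, 3.5, 7.5]
gripper_width: 0.272
```

```bash
python3 -c "
from h import *
wheel()"
```

```text
t 27.2 theta 6.251 rad mm 69.6 z 0.1305 Ftan -2.7219605554003703 Frad 2.94 Fz 7.47 w 23.2
```

Request:
jog_arm --dp '[[0,0,0],[0,0,0],[0,0,0],[0,0,0],[0,0,0]]' --angular '[[0,0,0],[0,0,0],[0,0,0],[0,0,0],[0,0,0]]' --claw '[30,40,60,80,85]'

```text
t: 27.7
eef_pos: [0.5474, 0.2914, 0.13]
tool_rot: [0.0, 0.795, 0.607, -0.0]
contact_force: [0.6, -0.1, -0.1]
gripper_width: 0.948
```

Request:
jog_arm --dp '[[0,0,-0.4],[0,0,-1.2],[0,0,-2.2],[0,0,-3.4],[0,0,-4.6]]' --angular '[[0,0,0],[0,0,0],[0,0,0],[0,0,0],[0,0,0]]' --claw '[85,85,85,85,85]'

```text
t: 28.2
eef_pos: [0.5474, 0.2919, 0.2471]
tool_rot: [-0.0, 0.794, 0.607, 0.0]
contact_force: [0.6, -0.5, 0.5]
gripper_width: 0.994
```

Request:
jog_arm --dp '[[0,0,-0.4],[-0.5,0,-0.6],[-1.5,0,-0.8],[-3,0,-0.8],[-3,0,-0.8]]' --angular '[[0,0,0],[0,0,0],[0,0,0],[0,0,0],[0,0,0]]' --claw '[85,85,85,85,85]'

```text
t: 28.7
eef_pos: [0.5272, 0.2126, 0.2638]
tool_rot: [0.001, 0.796, 0.605, -0.003]
contact_force: [0.3, -0.3, -0.5]
gripper_width: 0.991
```

Request:
jog_arm --dp '[[-1,0,0],[-2,0,0],[-2,0,0],[-2,0,0],[-2,0,0]]' --angular '[[0,0,0],[0,0,0],[0,0,0],[0,0,0],[0,0,0]]' --claw '[85,85,85,85,85]'

```text
t: 29.2
eef_pos: [0.5145, 0.172, 0.2649]
tool_rot: [-0.0, 0.794, 0.608, -0.0]
contact_force: [1.2, -0.1, 0.4]
gripper_width: 0.99
```

```bash
python3 -c "
from h import *
go(press(0,0,.25))
r=read_camera('wrist');cv2.imwrite('pics/w20.png',r['pixels'])
r=read_camera('scene');cv2.imwrite('pics/s20.png',cv2.resize(r['pixels'][150:320,180:370],None,fx=3.5,fy=3.5))"
```

```text
t 29.2 pos [0.5145 0.172  0.2649] jaw -15.2 F [ 1.25 -0.06  0.4 ] w 84.5 dp [2.21 0.03 0.6 ] ang [0. 0. 0.]
```

View pics/w20.png

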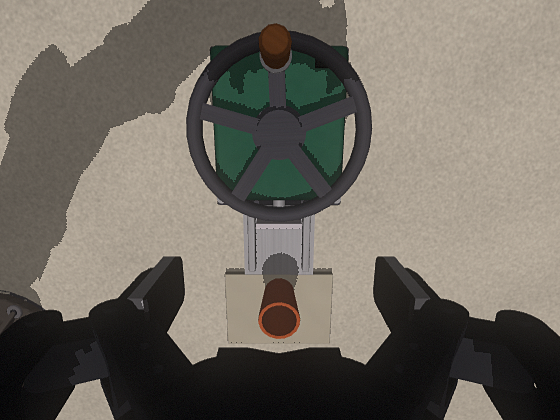

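View pics/s20.png

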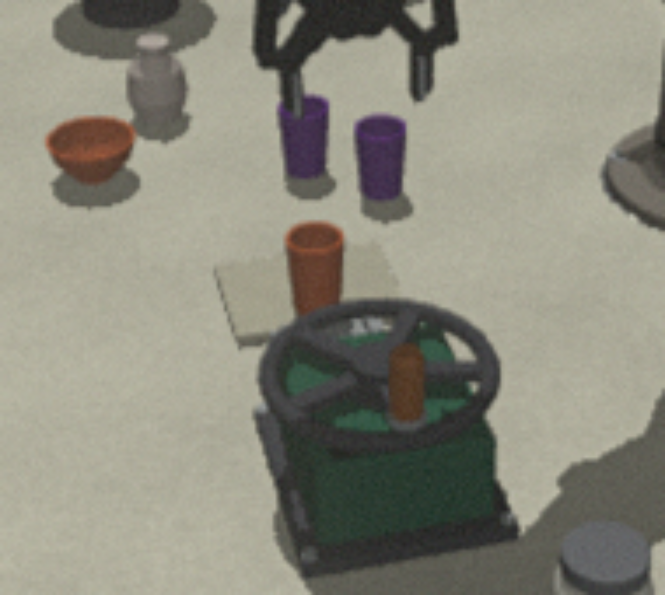

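```bash
python3 -c "
from h import *
r=read_camera('wrist');s=read_camera('scene');b=r['pixels'].astype(int);cv2.imwrite('pics/w21.png',r['pixels'])
m=((b[...,2]-b[...,0]>50)&(b[...,2]>100)); m[:250]=0; ys,xs=np.nonzero(m)
e=cv2.minEnclosingCircle(np.c_[xs,ys].astype(np.float32)); print(e)
f=lambda c:(lambda d:(np.cos(PY)*d[0]+np.sin(PY)*d[1],-np.sin(PY)*d[0]+np.cos(PY)*d[1]))(c[:2]-PX)
S=lambda x,y:((x+.5)/3.5-.5+180,(y+.5)/3.5-.5+150)
print('cup',f(unproj(r,e[0],.086)),f(unproj(s,S(314,235),.086)))
print('handle scene',f(unproj(s,S(407,349),.177)),'orig',f(unproj(s,S(403,348),.177)))
print('vase',unproj(s,S(152,41),.092),'plate/handle px',proj(r,[press(0,-.12,.057),press(0,.07,.177),press(-.0035,.07,.177)]))
print(get_obs()['joint_vel'].round(3))
"
```

```text
((278.5, 320.5), 20.651975631713867)
cup (np.float64(0.0001777531589816292), np.float64(-0.23239989413031967)) (np.float64(-0.00013985735707795072), np.float64(-0.23295837699295113))
handle scene (np.float64(-0.0036287529290071254), np.float64(0.07255869539616738)) orig (np.float64(-0.0011765979367074283), np.float64(0.07064616709207269))
vase [ 0.44277011 -0.42337356  0.092     ] plate/handle px [[278.40072095 229.02068232]
 [278.31124443  39.18582635]
 [273.61810158  39.18478961]]
[ 0.003 -0.002  0.003 -0.     0.001  0.001  0.002]
```

```bash
python3 -c "
from station import *
print(hand_in()); print(get_obs()['t'])"
```

```text
the job is handed in; nothing more can be done
None
the job is handed in; nothing more can be done
```

I handed the job in at about 29 s of the 72 s allowed. The hand-in gives no verdict, so the results below come from my own measurements.

**Cup placing:** I stood the terracotta cup on the bed, measured 1 mm off the centre line and 166 mm from the wheel's axis. I then let go before touching the wheel.

**Wheel:** I turned it one full clockwise revolution by its handle, and the plate pushed the cup on to the batt and came back. The end stop was met at about 6.24 rad. I leaned on it for about 2 s at roughly 8 N at the handle; single readings ran from 6.6 to 9.1 N. Then I eased off, opened the gripper and moved clear.

**Last checks:**
- **Cup:** it stands upright on the batt, about 0 mm off the centre line. Its middle is 232 to 233 mm from the wheel's axis by both cameras. That is inside the 225–310 mm window, but only about 7 mm from the near edge.
- **Wheel and plate:** the wheel rests at about 6.23 to 6.25 rad, where the plate should be home by calculation. I did not measure the plate directly.
- **Bystanders:** the bowl and vase look unmoved in the scene camera. The jar I saw only at the edge of the last pictures, and I did not re-measure its position or the bowl's.
- **Lug force:** I could not measure the force between the lugs. From the handle force I estimate about 11 N, within the 5.5–19 N wanted.

None of my checks failed or disagreed by more than the 2 to 3 mm the cameras are good for.

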